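Snap the blue cap back onto the spray can

TASK

The spray can on the slatted laundry shelf has lost its cap: pick up the blue cap, set it straight over the can's nozzle and press it down until it clicks over the bumps around the nozzle's foot, then keep pressing, firmly but without ramming it, so that its rim sits flush on the can. Finish while still holding the push: the gripper stays on the cap, pressing it down on the can (a firm thumb push, about 10 N), and does not let go. Leave everything else on the shelf where it stands.

Things in the scene. Friction and masses are not known exactly. Their poses are not given: they have to be found in the camera images.
- blue_cap_center (a point): Blue plastic aerosol cap, standing mouth down on the shelf: round, 48 mm outside diameter, 50 mm tall, flat closed top, 20 to 40 g. The point is its centre, 25 mm above its rim; z is its axis, up through the closed top. Open at the bottom: the mouth has an inward lip 5 mm tall with a bore of 35 mm; above the lip the inside is 43 mm wide and 38 mm deep from the rim. It can be gripped across its sides at any yaw (sides are parallel), or pushed on its flat top.
- blue_cap: The same blue cap as a body; its origin is the centre of the open rim, 25 mm below the centre point.
- spray_can: White spray can with a broad blue band, 52 mm diameter, clamped upright and immovable in a light wooden holder block 84 x 84 x 24 mm on the shelf. Origin: centre of the holder's underside, on the shelf top; the can's axis is z, its flat shoulder 130 mm above the origin. Its place and yaw vary.
- stud_base (a point): Centre of the can's flat shoulder, 130 mm above the shelf top; z up. An aluminium stud of 28 mm diameter rises 14 mm from it, tapers to 16 mm at 21 mm, and carries a white nozzle of 12 mm diameter up to 31 mm above the shoulder. With the cap fully home its rim lies on the shoulder: the cap's centre is 25 mm above this point.
- bumps (a point): Point on the can's axis 10.5 mm above the shoulder, amid four sprung round bumps 39 mm across. The cap's lip meets them with its rim 15 mm above the shoulder; it takes 10 to 15 N down to pass. With the rim about 11 mm up the force drops sharply (the click); from 8 to 2 mm the bumps draw the cap down by up to 13 N; then the rim lands and the push rises within about 1 mm.
- can_shoulder: The can's flat top on which the cap's rim lands: the uppermost 20 mm of the can, 50 mm diameter. Origin on the can's axis 20 mm below stud_base. The push at the end is felt here.
- red_cap_center (a point): Red plastic aerosol cap, standing mouth down on the shelf: round, 48 mm outside diameter, 50 mm tall, flat closed top, 20 to 40 g. The point is its centre, 25 mm above its rim; z is its axis, up through the closed top. Not wanted: leave it.
- white_cap_center (a point): White plastic aerosol cap, standing mouth down on the shelf: round, 48 mm outside diameter, 50 mm tall, flat closed top, 20 to 40 g. The point is its centre, 25 mm above its rim; z is its axis, up through the closed top. Not wanted: leave it.
- tin: Closed round steel tin, 93 mm diameter, 72 mm tall; origin under its centre. Bystander.
- soap: Green push dispenser of hand soap with white pump, 55 x 70 mm, 148 mm tall; origin under its centre. Bystander.
- brush: Stiff nylon brush lying bristles down, 150 x 50 x 42 mm, long along its x; origin under its centre. Bystander.
- scoop: Orange open measuring cup, 72 mm diameter, 70 mm tall; origin under its centre. Bystander.
Not all that is in view belongs to the job. What is meant by the blue_cap is not turquoise, and is the larger of those in its own colour.

How it is judged:
By the outcome, as a careful person would: the job done as asked, in the order asked, and still so for the second after the job is handed in, while the arm keeps its last pose, push and grip.
It also fails if it takes over 45 s, if anything falls off the work surface, if the arm or the gripper's body presses on something with over 40 N, if the wrist force passes 120 N, or if a joint passes its speed limit or range.

ROBOT

A 6-joint arm with a two-finger parallel gripper is mounted at the origin on the work surface. World frame = base frame: x ahead of the robot, y to its left, z up, the work surface at z = 0. Lengths are in m, angles in degrees, forces in N, time in s.
With the tool pointing down it reaches from about 0.4 to 0.825 m from the base axis. Payload 7 kg.
Tool frame: the origin (TCP) lies at the centre of the arm's flange, where the gripper is bolted on; the fingertips stand 178 mm ahead of it and the grasp point (between the pads) lies 159 mm ahead of it (ctrl.hold_point_z is the distance from the TCP to the grasp point, in m); z points along the fingers, y is the line along which they close (so a half turn about z gives the same grasp; the last joint's range is limited). The gripper opens to 88 mm and grips with 3 to 60 N. Pads are 19 mm wide; open, the fingers measure 130 mm over their backs; the gripper's body (78 mm by 193 mm) begins 47 mm behind the grasp point.
Start: joints at [-54.081, 20.546, 0.682, 0, -70.136, -16.507], TCP at [0.224, -0.637, 0.405] pointing down, gripper open.
Joint ranges: [-176.03, 176.03], [-82.01, 121.73], [-58.28, 71.71], [-173.87, 95.51], [-174.79, -0.11], [-173.66, 173.66]. Speed limits (degrees/s): [136.94, 136.94, 172.46, 180, 180, 180].

INTERFACE

Orientations are given as [roll, pitch, yaw] about the fixed x, y, z axes, in that order (R = Rz(yaw) Ry(pitch) Rx(roll)).
In Python, from plant import ctrl gives the robot as it stands.
- The arm moves only by the shell command python3 -m inch 'ROWS'. ROWS is JSON, one flat list of numbers, 7 for each row, row after row: the closure, from 0 (fully open) to 1 (shut), then the shift along the tool's x, y, z in mm, then the turn, a rotation vector about the tool's x, y, z in degrees. In form: [hand, x, y, z, wx, wy, wz, hand, x, y, z, wx, wy, wz, ...]. A call has 1 to 5 rows; each row is the pose to reach, as a shift and turn from the pose commanded when the call began, along the tool's axes at that moment; what a row does not reach only later rows make up. A row lasts 1/10 s, in which the tool goes at most 50 mm and 8.59 degrees, less where a joint would pass 70% of its speed; a pose out of reach is approached as far as the arm can. A call with a gripper value outside its range is refused whole. The fingers move at their own pace and stop on an object; the grip force is fixed at half the most. Time passes only in rows, so rows that repeat a pose let the fingers close. It gives the time, the measured TCP pose, the force, the opening and the grip force at its end, in the units of the state.
- ctrl.get_obs(): the state, without advancing time (a new reading comes with each control period).
- ctrl.snapshot(name): name is "scene" or "top"; returns a dict with "frame" (420x560x3 uint8, red, green, blue), "K" (3x3 intrinsics, pixels), "R" (3x3) and "t" (3): a world point X has camera coordinates R X + t. Camera axes: x right, y down, z forward; pixel columns grow to the right and rows downward; lengths in m; the calibration is good to about 2 mm. A picture is of the moment at which its call begins. There is no depth.
- ctrl.close_job(): hands the job in; it is judged then, once.
Trained networks look in a picture, given as the dict that the camera call returned (one of the last four; its "shot" number tells which), for a name from the list of things; names that differ only in an ending like _2 or _b are one class to them, and where a whole thing is asked for, a point or a joint stands for the part that bears it (a point fixed in the world has none). Each returns a list of dicts, best first, with "p" (0 to 1); they miss things now and then, are a little off and sometimes report something else, mostly with a low value. They report only what shows in the picture. A call takes as long as a camera call. They do not tell look-alikes from the thing itself.
- ctrl.recognise(picture, thing): "location" ([x, y, z] in m, in world coordinates, good to about 4 mm: the middle of the surface that is visible of it).
- ctrl.trace(picture, thing): "pixels" (420x560 bool, what is visible of it).
- ctrl.mark_of(picture, thing): "location" ([x, y, z] in m, in world coordinates, good to about 4 mm: a listed point, or the origin of a listed thing).
The state is a dict: "clock": time; "joint_pos": joint angles; "qvel": joint speeds; "tau": joint torques, N m; "tool_pos": TCP position; "orientation": TCP orientation; "force": force on the tool from outside, world axes, zero at the start; "moment": the same for the moment, N m; "opening": finger opening in m; "gripper_force": force on a finger pad.
Only numpy, scipy, OpenCV 4.12 (cv2) and the standard library are available. Lean on these libraries where they do the work, as an engineer would, in place of code of your own. Each camera call takes 0.05 s, during which the arm holds its last target. There are 200 camera calls.

## Working session

There is one attempt and no reset: what is moved stays moved. The work goes in short steps, Python scripts to look and compute and a shell command to move; the robot and the scene stay as the last step left them, time stands still between calls to the robot, and variables do not carry over. Pictures are saved under pics/ and viewed, at most 10 in all, crops included, and the job is handed in when it is done.

```bash
mkdir -p pics; ls; python3 - <<'E'
from plant import ctrl
import cv2
for n in("scene","top"):
    s=ctrl.snapshot(n); cv2.imwrite(f"pics/{n}0.png",s["frame"][:,:,::-1])
    print(n,s["R"].round(3).tolist(),s["t"].round(3),s["K"].round(0).tolist())
    for th in("blue_cap_center","stud_base","spray_can","red_cap_center","white_cap_center","tin","soap","brush","scoop"):
        for r in ctrl.mark_of(s,th)[:4]:
            X=r["location"];c=s["K"]@(s["R"]@X+s["t"]);print(th,[round(float(v),3) for v in X],round(r["p"],2),(c[:2]/c[2]).round())
o=ctrl.get_obs();print({k:o[k] for k in("clock","tool_pos","orientation","force","opening")})
E
```

```text
pics
scene [[0.733, 0.68, -0.004], [0.571, -0.619, -0.539], [-0.37, 0.393, -0.842]] [-0.405 -0.208  1.235] [[433.0, 0.0, 283.0], [0.0, 433.0, 207.0], [0.0, 0.0, 1.0]]
blue_cap_center [0.263, -0.234, 0.022] 0.73 [126. 239.]
blue_cap_center [0.325, -0.141, 0.018] 0.68 [174. 230.]
blue_cap_center [0.461, -0.066, 0.059] 0.58 [233. 235.]
stud_base [0.593, 0.226, 0.159] 0.61 [364. 165.]
spray_can [0.591, 0.226, 0.034] 0.72 [356. 196.]
red_cap_center [0.51, -0.181, 0.055] 0.56 [211. 284.]
white_cap_center [0.528, -0.329, 0.059] 0.61 [161. 340.]
soap [0.77, -0.076, 0.032] 0.63 [335. 334.]
soap [0.691, 0.335, 0.031] 0.27 [414. 192.]
brush [0.512, 0.361, 0.032] 0.93 [363. 149.]
scoop [0.69, 0.331, 0.033] 0.57 [413. 193.]
top [[-0.001, -1.0, 0.007], [-0.997, 0.0, -0.08], [0.08, -0.007, -0.997]] [0.016 0.508 1.198] [[442.0, 0.0, 278.0], [0.0, 442.0, 205.0], [0.0, 0.0, 1.0]]
blue_cap_center [0.325, -0.14, 0.018] 0.73 [335. 272.]
blue_cap_center [0.455, -0.066, 0.054] 0.7 [309. 224.]
blue_cap_center [0.265, -0.235, 0.023] 0.52 [370. 294.]
stud_base [0.596, 0.229, 0.16] 0.66 [191. 164.]
spray_can [0.59, 0.228, 0.033] 0.87 [200. 175.]
red_cap_center [0.511, -0.184, 0.051] 0.64 [352. 203.]
white_cap_center [0.523, -0.332, 0.055] 0.81 [407. 198.]
tin [0.686, -0.244, 0.028] 0.8 [371. 141.]
tin [0.59, 0.228, 0.035] 0.62 [200. 175.]
soap [0.762, -0.076, 0.032] 0.87 [311. 113.]
brush [0.512, 0.36, 0.033] 0.88 [151. 203.]
brush [0.767, -0.074, 0.031] 0.19 [310. 112.]
scoop [0.688, 0.329, 0.031] 0.69 [164. 140.]
{'clock': 1.0, 'tool_pos': array([ 0.22430346, -0.63662012,  0.40468013]), 'orientation': array([-1.79998762e+02,  4.96919702e-04, -1.60589777e+02]), 'force': array([ 0.73182531, -0.09541896,  0.34696331]), 'opening': 0.08752429075275338}
```

```bash
python3 - <<'E'
import cv2,numpy as np
a=cv2.imread("pics/scene0.png");b=cv2.imread("pics/top0.png")
c=cv2.resize(a[190:300,90:270],None,fx=4,fy=4,interpolation=2);cv2.imwrite("pics/crop.png",c)
E
```

```text
(no output)
```

View pics/scene0.png

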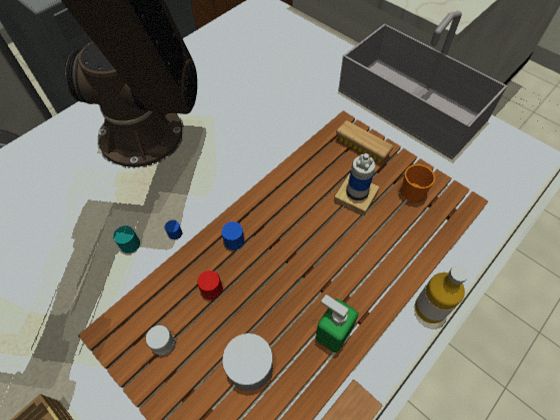

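View pics/top0.png

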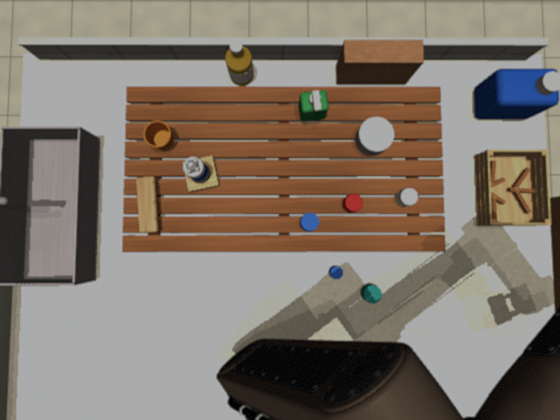

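```bash
sleep 1
```

```text
(no output)
```

View pics/crop.png

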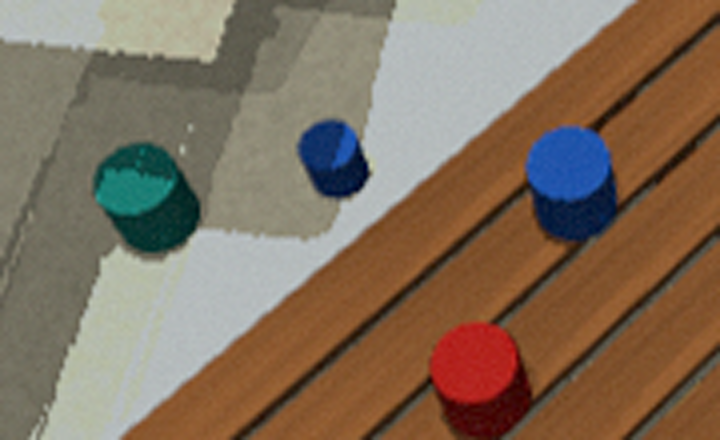

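Blue candidates in the scene view are (233,235) large and blue on the shelf, (174,230) small and blue, and (126,239) turquoise. The crop confirms the one at (233,235): it is blue rather than turquoise, and the larger of the two blues. The can stands at (361,180), with its nozzle at (365,158).

```bash
cat > h.py <<'E'
import numpy as np,cv2
from scipy.optimize import least_squares
from plant import ctrl
def cyl(c,r,z0,z1,n=60):
    a=np.linspace(0,2*np.pi,n); return np.array([[c[0]+r*np.cos(t),c[1]+r*np.sin(t),z] for z in(z0,z1) for t in a])
def proj(s,P):
    q=(np.atleast_2d(P)@s["R"].T+s["t"])@s["K"].T; return q[:,:2]/q[:,2:]
def hullc(s,P):
    m=cv2.moments(cv2.convexHull(proj(s,P).astype(np.float32)))
    return np.array([m["m10"]/m["m00"],m["m01"]/m["m00"],np.sqrt(m["m00"])])
def maskc(m):
    y,x=np.nonzero(m); return np.array([x.mean(),y.mean(),np.sqrt(len(x))])
def go(X,tip=None):
    "shift in mm along tool axes to bring grasp point to X"
    from scipy.spatial.transform import Rotation as Ro
    o=ctrl.get_obs(); R=Ro.from_euler("xyz",o["orientation"],degrees=True).as_matrix()
    g=o["tool_pos"]+R[:,2]*ctrl.hold_point_z
    return (R.T@(np.array(X)-g)*1000).round(1)
E
python3 - <<'E'
from h import *
S=[ctrl.snapshot(n) for n in("scene","top")]
M=[]
for i,s in enumerate(S):
    r=ctrl.trace(s,"blue_cap")
    g=proj(s,[.458,-.066,.057])[0]
    r=[q for q in r if np.hypot(*(maskc(q["pixels"])[:2]-g))<15]
    print([(maskc(q["pixels"]).round(1),round(q["p"],2)) for q in r]); M.append(maskc(r[0]["pixels"]))
f=lambda v:np.concatenate([(hullc(s,cyl(v[:2],.024,v[2]-.025,v[2]+.025))-m)[:2] for s,m in zip(S,M)])
q=least_squares(f,[.458,-.066,.057]);print("cap",q.x.round(4),q.fun.round(2))
print([hullc(s,cyl(q.x[:2],.024,q.x[2]-.025,q.x[2]+.025))[2] for s in S])
for s in S:
  for th in("can_shoulder","spray_can","stud_base"):
    for r in ctrl.trace(s,th)[:2]: print(th,maskc(r["pixels"]).round(1),round(r["p"],2))
  for th in("stud_base","bumps","can_shoulder"):
    for r in ctrl.mark_of(s,th)[:1]: print(th,np.round(r["location"],4),round(r["p"],2))
out=[]
for s in S:
    k=6;p=proj(s,[.593,.228,.162])[0];x,y=(p-[32,30]).astype(int)
    im=cv2.resize(s["frame"][y:y+70,x:x+65,::-1],None,fx=k,fy=k,interpolation=2)
    for c,r,z in(((.593,.228),.026,.162),((.593,.228),.006,.193)):
        cv2.polylines(im,[((proj(s,cyl(c,r,z,z)[:60])-[x,y]+.5)*k).astype(np.int32)],True,(0,255,255),1)
    out.append(im); print(x,y)
cv2.imwrite("pics/can.png",np.hstack(out))
print("go",go([q.x[0],q.x[1],.30]),go([q.x[0],q.x[1],.067]))
E
```

```text
[(array([232.4, 235.1,  23.3]), 0.97)]
[(array([308.8, 221.3,  16.7]), 0.84)]
cap [ 0.4602 -0.0671  0.06  ] [ 0.48 -0.19  0.49  0.21]
[np.float64(23.097977863817153), np.float64(16.9066158239013)]
can_shoulder [232.4 235.   21.7] 0.25
spray_can [357.9 185.2  40.9] 0.58
stud_base [363.3 140.5  33.9] 0.67
stud_base [358.  185.2  40.7] 0.63
stud_base [0.5903 0.2257 0.1615] 0.75
bumps [0.5947 0.2295 0.175 ] 0.61
can_shoulder [ 0.4558 -0.067   0.0561] 0.54
spray_can [199.9 172.6  31.5] 0.66
stud_base [200.1 172.6  31.9] 0.92
stud_base [0.5945 0.2288 0.1577] 0.64
bumps [0.5916 0.2274 0.1721] 0.9
332 133
159 135
go [-411.7  458.8  -54.6] [-411.7  458.8  178.4]
```

View pics/can.png

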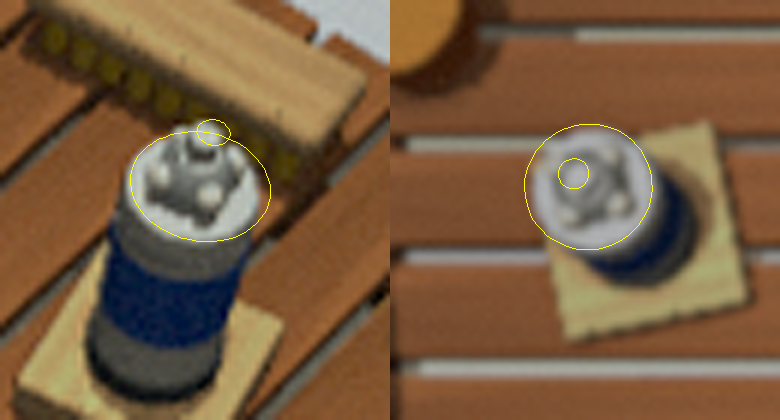

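The big blue cap is at about (0.460, -0.067), and the can axis is at about (0.593, 0.228). I'm moving over the cap now.

```bash
python3 -m inch '[0,-33,37,0,0,0,0, 0,-66,74,0,0,0,0, 0,-99,111,0,0,0,0, 0,-132,148,0,0,0,0, 0,-165,185,0,0,0,0]'
python3 -m inch '[0,-33,37,0,0,0,0, 0,-66,74,0,0,0,0, 0,-99,111,0,0,0,0, 0,-132,148,0,0,0,0, 0,-165,185,0,0,0,0]'
python3 -c "
from h import *
print(go([.46,-.067,.11]),go([.46,-.067,.065]),ctrl.get_obs()['joint_pos'])"
```

```text
clock: 2.3
tool_pos: [0.3187, -0.4056, 0.4048]
orientation: [-180.0, 0.0, -160.6]
force: [2.0, 0.1, 1.6]
opening: 0.0874
gripper_force: 0.0
clock: 2.8
tool_pos: [0.4127, -0.176, 0.4052]
orientation: [-180.0, 0.1, -160.6]
force: [1.7, -1.4, -0.5]
opening: 0.0876
gripper_force: 0.0
[-80.4  87.3 136. ] [-80.4  87.3 181. ] [ 2.20823297e+00 -1.44799430e+00 -2.63329209e+01  6.44936130e-03
 -6.50356044e+01 -7.27945835e+01]
```

```bash
python3 -m inch '[0,-27,29,35,0,0,0, 0,-54,58,70,0,0,0, 0,-80,87,105,0,0,0, 0,-80,87,105,0,0,0, 0,-80,87,105,0,0,0]'
python3 - <<'E'
from h import *
import cv2
S=[ctrl.snapshot(n) for n in("scene","top")]
out=[]
for s in S:
    p=proj(s,[.46,-.067,.06])[0];x,y=(p-[45,45]).astype(int)
    out.append(cv2.resize(s["frame"][y:y+90,x:x+90,::-1],None,fx=4,fy=4,interpolation=2))
cv2.imwrite("pics/pre.png",np.hstack(out))
print(go([.46,-.067,.065]))
E
```

```text
clock: 3.3
tool_pos: [0.4593, -0.0684, 0.2988]
orientation: [180.0, -0.1, -160.5]
force: [-1.0, 0.1, 1.3]
opening: 0.0874
gripper_force: 0.0
[-1.4  2.3 76.1]
```

View pics/pre.png

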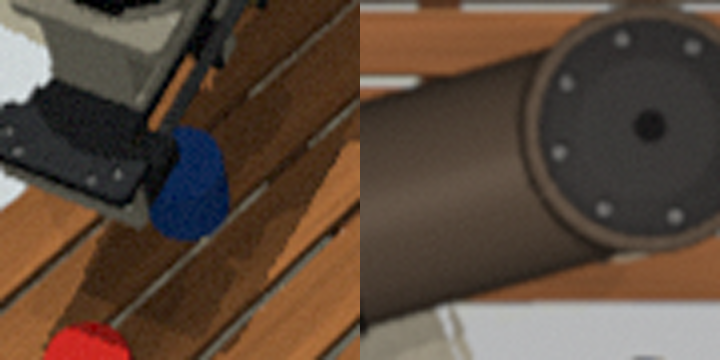

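The cap sits between the fingers, so I'll descend and close.

```bash
python3 -m inch '[0,-1,2,30,0,0,0, 0,-1,2,55,0,0,0, 0,-1,2,70,0,0,0, 0,-1,2,76,0,0,0, 0,-1,2,76,0,0,0]'
python3 -m inch '[1,0,0,0,0,0,0, 1,0,0,0,0,0,0, 1,0,0,0,0,0,0, 1,0,0,0,0,0,0, 1,0,0,0,0,0,0]'
python3 -m inch '[1,0,0,0,0,0,0, 1,0,0,0,0,0,0, 1,0,0,0,0,0,0, 1,0,0,0,0,0,0, 1,0,0,0,0,0,0]'
```

```text
clock: 3.9
tool_pos: [0.4594, -0.0679, 0.2241]
orientation: [-180.0, 0.0, -160.7]
force: [0.6, 0.6, 1.1]
opening: 0.0877
gripper_force: 0.0
clock: 4.4
tool_pos: [0.4595, -0.067, 0.2239]
orientation: [-180.0, 0.0, -160.6]
force: [0.4, 0.5, -0.5]
opening: 0.0531
gripper_force: 0.0
clock: 4.9
tool_pos: [0.4594, -0.0671, 0.2238]
orientation: [-180.0, 0.0, -160.6]
force: [-1.6, 1.7, 3.3]
opening: 0.0475
gripper_force: 30.0
```

```bash
python3 -m inch '[1,0,0,-30,0,0,0, 1,0,0,-70,0,0,0, 1,0,0,-115,0,0,0, 1,0,0,-160,0,0,0, 1,0,0,-195,0,0,0]'
python3 -c "
from h import *
o=ctrl.get_obs();g=o['tool_pos']-[0,0,.159];print(o['tool_pos'],o['opening'],go([.5925,.2280,g[2]]))"
```

```text
clock: 5.4
tool_pos: [0.4592, -0.0673, 0.4214]
orientation: [-180.0, 0.1, -160.6]
force: [1.6, 1.1, -0.5]
opening: 0.0469
gripper_force: 30.0
[ 0.45922997 -0.06726588  0.42138805] 0.04686146733687708 [-2.235e+02  2.342e+02  1.000e-01]
```

```bash
python3 -m inch '[1,-30,32,0,0,0,0, 1,-62,65,0,0,0,0, 1,-94,98,0,0,0,0, 1,-126,132,0,0,0,0, 1,-158,165,0,0,0,0]'
python3 -m inch '[1,-30,32,0,0,0,0, 1,-52,54,0,0,0,0, 1,-66,69,0,0,0,0, 1,-66,69,0,0,0,0, 1,-66,69,0,0,0,0]'
python3 - <<'E'
from h import *
s=ctrl.snapshot("scene")
g=ctrl.get_obs()["tool_pos"]-[0,0,.167];print(g,go([.5925,.228,.262]))
x,y=280,70;k=5
im=cv2.resize(s["frame"][y:y+120,x:x+150,::-1],None,fx=k,fy=k,interpolation=2)
d=lambda c,r,z,col:cv2.polylines(im,[((proj(s,cyl(c,r,z,z)[:60])-[x,y]+.5)*k).astype(np.int32)],True,col,1)
d(g[:2],.024,g[2]-.025,(0,255,255));d(g[:2],.024,g[2]+.025,(0,255,255))
d((.5925,.228),.025,.162,(0,255,0));d((.5925,.228),.026,.056,(0,255,0))
cv2.imwrite("pics/over.png",im)
for r in ctrl.trace(s,"blue_cap")[:2]: print(maskc(r["pixels"]).round(1),r["p"],hullc(s,cyl(g[:2],.024,g[2]-.025,g[2]+.025)))
E
```

```text
clock: 5.9
tool_pos: [0.5539, 0.1428, 0.4184]
orientation: [180.0, -0.0, -160.6]
force: [0.8, -0.4, 0.7]
opening: 0.0474
gripper_force: 30.0
clock: 6.4
tool_pos: [0.5928, 0.2283, 0.4176]
orientation: [-180.0, -0.1, -160.6]
force: [-0.6, 0.2, 0.2]
opening: 0.0473
gripper_force: 30.0
[0.59265667 0.22769042 0.25106578] [-0.1  0.4 -3.2]
[172.6 228.6  16.5] 0.59 [371.50132835 136.28031792  26.77425635]
[125.9 238.3  22.9] 0.56 [371.50132835 136.28031792  26.77425635]
```

View pics/over.png

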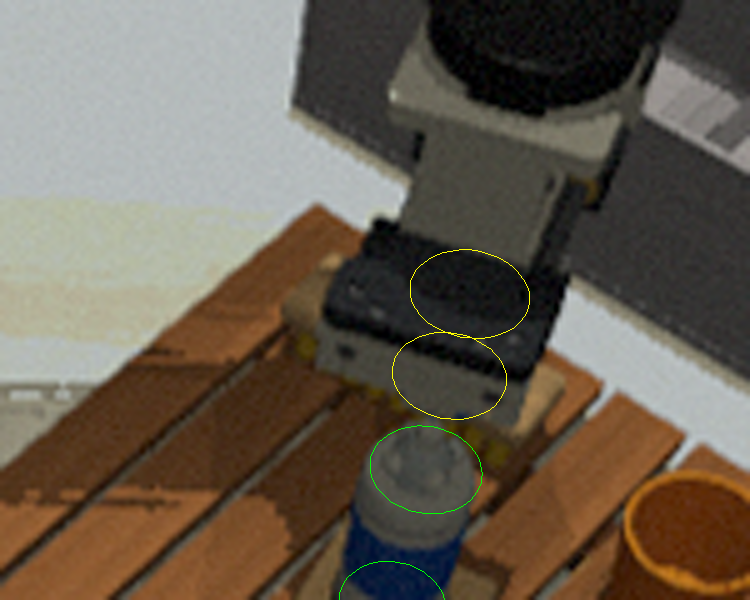

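The cap is hidden by the gripper (crop about (450,350)). The can's shoulder spans crop columns 363–472, a few mm left of my overlay, so I'll refine the can axis from silhouettes, using the gripped cap's known place to remove camera bias.

```bash
cat > fit.py <<'E'
from h import *
from scipy.optimize import minimize
S=[ctrl.snapshot(n) for n in("scene","top")]
I=[cv2.imread(f"pics/{n}0.png").astype(float) for n in("scene","top")]
K=4
def render(s,parts,box):
    x,y,w,h=box; m=np.zeros((h*K,w*K),np.uint8)
    for P in parts:
        q=((proj(s,P)-[x,y]+.5)*K*16).astype(np.int32); cv2.fillConvexPoly(m,cv2.convexHull(q),255,shift=4)
    return cv2.resize(m,(w,h),interpolation=cv2.INTER_AREA)/255.
can=lambda v:[cyl(v,.026,.056,.155),cyl(v,.025,.15,.162),cyl(v,.014,.162,.176),cyl(v,.006,.176,.193)]
cap=lambda v:[cyl(v,.024,.032,.082)]
for nm,f,v0,hw in(("can",can,(.5925,.228),24),("cap",cap,(.4595,-.067),18)):
    for j,(s,im) in enumerate(zip(S,I)):
        c=proj(s,[*v0,.115 if nm=="can" else .057])[0].round().astype(int)
        h=hw if j or nm=="cap" else 34
        box=(c[0]-hw,c[1]-h,2*hw,2*h);p=im[box[1]:box[1]+2*h,box[0]:box[0]+2*hw]
        m=(p[...,0]>=.8*p[...,2]).astype(np.uint8)   # B vs R: wood is out
        n,l,st,_=cv2.connectedComponentsWithStats(m);l0=1+np.argmax(st[1:,4]);m=(l==l0)*1.
        best=min(((np.abs(render(s,f(v0),box)-np.roll(np.roll(0*m,0),0)).sum()*0+np.abs(cv2.warpAffine(render(s,f(v0),box),np.float32([[1,0,dx],[0,1,dy]]),(2*hw,2*h))-m).sum(),dx,dy) for dx in np.arange(-4,4.1,.25) for dy in np.arange(-4,4.1,.25)))
        A=(proj(s,[v0[0]+.001,v0[1],.14])-proj(s,[*v0,.14]))[0];B=(proj(s,[v0[0],v0[1]+.001,.14])-proj(s,[*v0,.14]))[0]
        print(nm,"scene top".split()[j],"px shift",best[1:],"resid",round(best[0]),"area",m.sum(),"-> mm xy",np.linalg.solve(np.c_[A,B],best[1:]).round(1))
E
python3 fit.py
```

```text
can scene px shift (np.float64(-1.0), np.float64(0.0)) resid 49 area 940.0 -> mm xy [-1.7 -1.5]
can top px shift (np.float64(1.0), np.float64(0.0)) resid 66 area 525.0 -> mm xy [ 0.  -2.5]
cap scene px shift (np.float64(0.0), np.float64(0.0)) resid 35 area 545.0 -> mm xy [ 0. -0.]
cap top px shift (np.float64(0.0), np.float64(0.0)) resid 167 area 451.0 -> mm xy [-0. -0.]
```

```bash
python3 -m inch '[1,1.7,-1.2,8,0,0,0, 1,1.7,-1.2,18,0,0,0, 1,1.7,-1.2,26,0,0,0, 1,1.7,-1.2,26,0,0,0]'
python3 -m inch '[1,0,0,4,0,0,0, 1,0,0,8,0,0,0, 1,0,0,12,0,0,0, 1,0,0,14,0,0,0, 1,0,0,14,0,0,0]'
python3 -c "
from h import *
o=ctrl.get_obs();print(o['tool_pos'].round(4),o['force'].round(1),o['moment'].round(2))
s=ctrl.snapshot('scene');x,y=290,90
cv2.imwrite('pics/low.png',cv2.resize(s['frame'][y:y+110,x:x+130,::-1],None,fx=5,fy=5,interpolation=2))"
```

```text
clock: 7.0
tool_pos: [0.5913, 0.226, 0.3907]
orientation: [-180.0, -0.2, -160.6]
force: [-0.1, 0.6, -0.9]
opening: 0.0472
gripper_force: 30.0
clock: 7.5
tool_pos: [0.5916, 0.2264, 0.3783]
orientation: [-180.0, -0.0, -160.6]
force: [0.5, 0.4, -0.2]
opening: 0.0471
gripper_force: 30.0
[0.5916 0.2264 0.3783] [ 0.5  0.4 -0.2] [ 0.01 -0.02  0.01]
```

View pics/low.png

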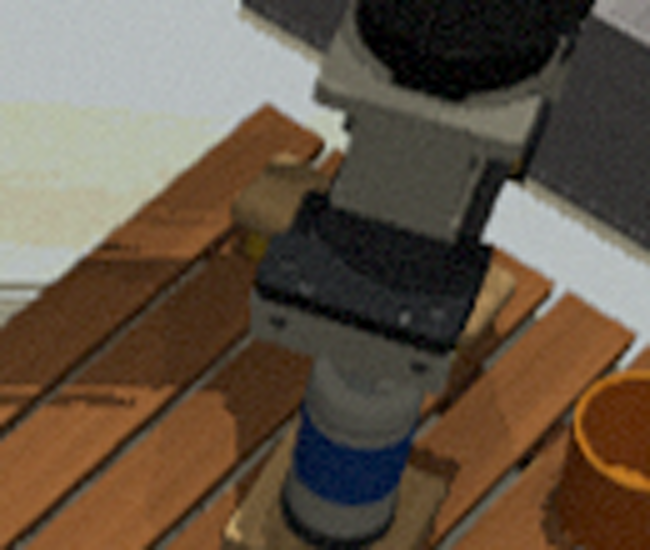

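The gripper now hides the cap, which is centred above the shoulder, and there are no contact forces. The rim is about 24 mm up, so I'm pressing on in small steps.

```bash
python3 -m inch '[1,0,0,2,0,0,0, 1,0,0,4,0,0,0, 1,0,0,6,0,0,0, 1,0,0,7,0,0,0, 1,0,0,7,0,0,0]'
python3 -m inch '[1,0,0,1,0,0,0, 1,0,0,2,0,0,0, 1,0,0,2,0,0,0]'
python3 -m inch '[1,0,0,1,0,0,0, 1,0,0,2,0,0,0, 1,0,0,2,0,0,0]'
```

```text
clock: 8.05
tool_pos: [0.5917, 0.2263, 0.3714]
orientation: [-180.0, -0.0, -160.6]
force: [-0.2, -1.2, -0.6]
opening: 0.0469
gripper_force: 30.0
clock: 8.35
tool_pos: [0.5917, 0.2263, 0.3695]
orientation: [180.0, -0.0, -160.6]
force: [-0.4, 0.3, 0.3]
opening: 0.0472
gripper_force: 30.0
clock: 8.65
tool_pos: [0.5918, 0.2264, 0.3679]
orientation: [180.0, 0.0, -160.6]
force: [0.1, 0.6, 1.5]
opening: 0.0472
gripper_force: 30.0
```

```bash
python3 -m inch '[1,0,0,1,0,0,0, 1,0,0,1,0,0,0]'
python3 -m inch '[1,0,0,1,0,0,0, 1,0,0,1,0,0,0]'
python3 -m inch '[1,0,0,1,0,0,0, 1,0,0,1,0,0,0]'
python3 -m inch '[1,0,0,1,0,0,0, 1,0,0,1,0,0,0]'
```

```text
clock: 8.85
tool_pos: [0.5919, 0.2265, 0.3674]
orientation: [180.0, 0.1, -160.6]
force: [0.1, 0.4, 4.1]
opening: 0.0471
gripper_force: 30.0
clock: 9.05
tool_pos: [0.5921, 0.2265, 0.3671]
orientation: [180.0, 0.1, -160.6]
force: [-1.0, 0.1, 8.3]
opening: 0.0471
gripper_force: 30.0
clock: 9.25
tool_pos: [0.5923, 0.2266, 0.3668]
orientation: [180.0, 0.2, -160.5]
force: [-0.3, 0.7, 10.1]
opening: 0.0474
gripper_force: 30.0
clock: 9.45
tool_pos: [0.5926, 0.2267, 0.3664]
orientation: [180.0, 0.3, -160.5]
force: [-0.9, -0.2, 13.3]
opening: 0.0472
gripper_force: 30.0
```

```bash
python3 -m inch '[1,0,0,1,0,0,0, 1,0,0,1,0,0,0]'
python3 -m inch '[1,0,0,1,0,0,0, 1,0,0,1,0,0,0]'
python3 -m inch '[1,0,0,1,0,0,0, 1,0,0,1,0,0,0]'
```

```text
clock: 9.65
tool_pos: [0.5925, 0.2267, 0.3654]
orientation: [180.0, 0.3, -160.5]
force: [-0.9, 1.2, 11.6]
opening: 0.0474
gripper_force: 30.0
clock: 9.85
tool_pos: [0.5919, 0.2265, 0.3627]
orientation: [180.0, 0.1, -160.6]
force: [0.9, -0.1, 1.9]
opening: 0.0475
gripper_force: 30.0
clock: 10.05
tool_pos: [0.5914, 0.2263, 0.3595]
orientation: [180.0, -0.1, -160.6]
force: [2.3, 1.1, -6.9]
opening: 0.0468
gripper_force: 30.0
```

It clicked: the force peaked at 13 N, dropped, and is now pulling downward. I'm carrying on to landing.

```bash
python3 -m inch '[1,0,0,1,0,0,0, 1,0,0,2,0,0,0, 1,0,0,2,0,0,0]'
python3 -m inch '[1,0,0,1,0,0,0, 1,0,0,2,0,0,0, 1,0,0,2,0,0,0]'
python3 -m inch '[1,0,0,1,0,0,0, 1,0,0,1,0,0,0, 1,0,0,1,0,0,0]'
```

```text
clock: 10.35
tool_pos: [0.5914, 0.2263, 0.3568]
orientation: [-180.0, -0.1, -160.6]
force: [1.9, 2.0, -11.6]
opening: 0.0472
gripper_force: 30.0
clock: 10.65
tool_pos: [0.5915, 0.2263, 0.3566]
orientation: [-180.0, -0.0, -160.6]
force: [0.2, 2.4, -7.5]
opening: 0.0473
gripper_force: 30.0
clock: 10.95
tool_pos: [0.5917, 0.2263, 0.3561]
orientation: [180.0, 0.0, -160.6]
force: [-0.9, 1.2, -3.9]
opening: 0.0471
gripper_force: 30.0
```

```bash
python3 -m inch '[1,0,0,1,0,0,0, 1,0,0,2,0,0,0, 1,0,0,2,0,0,0]'
python3 -m inch '[1,0,0,1,0,0,0, 1,0,0,2,0,0,0, 1,0,0,2,0,0,0]'
python3 -m inch '[1,0,0,1,0,0,0, 1,0,0,1,0,0,0, 1,0,0,1,0,0,0]'
```

```text
clock: 11.25
tool_pos: [0.5919, 0.2263, 0.3542]
orientation: [-180.0, 0.1, -160.6]
force: [1.0, 0.1, -1.4]
opening: 0.0467
gripper_force: 30.0
clock: 11.55
tool_pos: [0.592, 0.2263, 0.3538]
orientation: [-180.0, 0.1, -160.6]
force: [-2.9, -0.4, 9.4]
opening: 0.0475
gripper_force: 30.0
clock: 11.85
tool_pos: [0.5919, 0.2263, 0.3538]
orientation: [-180.0, 0.2, -160.5]
force: [-6.7, -1.6, 15.1]
opening: 0.0469
gripper_force: 30.0
```

```bash
python3 -m inch '[1,0.8,0,-1,0,0,0, 1,0.8,0,-1,0,0,0, 1,0.8,0,-1,0,0,0]'
python3 -m inch '[1,0,0,0,0,0,0, 1,0,0,0,0,0,0]'
python3 -c "
from h import *
o=ctrl.get_obs();print(o['tool_pos'].round(4),o['force'].round(1),o['moment'].round(2))"
```

```text
clock: 12.15
tool_pos: [0.5916, 0.2262, 0.3538]
orientation: [-180.0, 0.2, -160.6]
force: [-0.9, 0.5, 9.3]
opening: 0.0472
gripper_force: 30.0
clock: 12.35
tool_pos: [0.5916, 0.2262, 0.3538]
orientation: [-180.0, 0.2, -160.6]
force: [-0.9, 0.3, 10.0]
opening: 0.0473
gripper_force: 30.0
[0.5916 0.2262 0.3538] [-0.9  0.3 10. ] [-0.11  0.4  -0.02]
```

```bash
python3 -c "
from plant import ctrl
print(ctrl.close_job())"
```

```text
the job is handed in; nothing more can be done
None
```

The blue cap clicked over the bumps at about 13 N and its rim sits on the can's shoulder; I handed the job in at 12.4 s with the gripper still on the cap, pressing down at about 10 N.

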